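# Clear the drying tunnel, slide the panel in, set the timer

## Task

Paint pots have been left standing in the lane of the drying tunnel. First put all of them upright in the wooden tray; then slide the painted panel by its grip block along the rails, without lifting it, under the hood until it is fully home against the end stop; last, turn the timer knob four clicks clockwise from off. Leave the two paint tubes beside the tray where they lie.

Things in the scene. Friction and masses are not known exactly. Their poses are not given: they have to be found in the camera images.
- tunnel: Fixed low drying tunnel. Origin under the centre of its plywood bed, z up, +y along the lane to the hood. Bed 144 (x) by 730 (y) mm, top 18 mm above the table. Two aluminium rails on the long edges, 10 mm above the bed, leave a lane 116 mm wide. The end stop's face is at y = 360 mm.
- panel_grip (a point): Centre of the wooden grip block (24 along x, 44 along y, 54 mm high) on the loose painted panel (106 by 180 along y by 14 mm, 0.35 kg), lying on the bed between the rails; 41 mm above its underside, 150 mm behind its leading (+y) edge, 30 mm from its trailing edge. Axes about the tunnel's. With the panel home this point is at y = 210 mm in the tunnel's frame, 40 mm outside the hood.
- tray: Low wooden tray, fixed, 110 (x) by 430 (y) by 14 mm high outside, walls and floor 5 mm thick; origin under its centre, z up.
- dial_grip (a point): Centre of the grip bar of the black knob on the fixed white timer box (100 by 100 mm, 60 mm high). Bar 58 mm long (this frame's x), 20 thick (y), 36 high, on a disc 62 mm across; the point is on the vertical axis, 91 mm above the table, 12 mm below the bar's top, 24 mm above the disc. The frame turns with the knob; a white mark lies at its -x end.
- dial (a joint): Turn of the timer knob in rad: 0 at the start (off, against its stop), growing clockwise seen from above. It clicks every 30 degrees (0.524 rad), eight clicks at most; let go, it springs to the nearest click. Turning takes about 0.06 N m.
- pot1_mid (a point): Centre (half-way up) of a squat glass paint jar with a white lid: upright cylinder, 60 mm diameter, 42 mm high, about 202 g, standing in the lane. May be absent. z is its axis.
- pot2_mid (a point): Centre (half-way up) of a squat glass paint jar with a white lid: upright cylinder, 60 mm diameter, 42 mm high, about 202 g, standing in the lane. May be absent. z is its axis.
- pot3_mid (a point): Centre (half-way up) of a squat white paint pot with a black lid: upright cylinder, 60 mm diameter, 46 mm high, about 206 g, standing in the lane. May be absent. z is its axis.
- pot4_mid (a point): Centre (half-way up) of a squat white paint pot with a black lid: upright cylinder, 60 mm diameter, 46 mm high, about 206 g, standing in the lane. May be absent. z is its axis.
- pot5_mid (a point): Centre (half-way up) of a squat plain metal tin: upright cylinder, 60 mm diameter, 50 mm high, about 210 g, standing in the lane. May be absent. z is its axis.
- tube_a: Paint tube, 140 by 44 by 26 mm; to be left alone. Origin under its middle.
- tube_b: Paint tube, 140 by 44 by 26 mm; to be left alone. Origin under its middle.
- mouth (a point): Middle of the hood's open mouth, on the bed, at y = 250 mm in the tunnel's frame. The white hood bridges the lane from here to 115 mm further (+y); the opening is 51 mm high above the bed, the hood's top 95 mm above the table.
Mind the look-alikes: they are no part of the job. What is shaped like the part that bears pot4_mid but blue or green is not meant.

How it is judged (in metres and radians):
On the way, in this order (a step that is already met when the one before it is completed fails the run):
1. all pots stand upright in the tray (x of pot1_mid in the frame of tray between -0.05 and 0.05 m and y of pot1_mid in the frame of tray between -0.21 and 0.21 m and z of each of pot1_mid, pot2_mid in the frame of tray below 0.033 m and angle between each of pot1_mid, pot2_mid, pot3_mid, pot4_mid, pot5_mid's own z axis and vertical below 0.15 rad and x of pot2_mid in the frame of tray between -0.05 and 0.05 m and y of pot2_mid in the frame of tray between -0.21 and 0.21 m and x of pot3_mid in the frame of tray between -0.05 and 0.05 m and y of pot3_mid in the frame of tray between -0.21 and 0.21 m and z of each of pot3_mid, pot4_mid in the frame of tray below 0.035 m and x of pot4_mid in the frame of tray between -0.05 and 0.05 m and y of pot4_mid in the frame of tray between -0.21 and 0.21 m and x of pot5_mid in the frame of tray between -0.05 and 0.05 m and y of pot5_mid in the frame of tray between -0.21 and 0.21 m and z of pot5_mid in the frame of tray below 0.037 m), for 0.2 s.
2. the panel is home against the end stop under the hood (y of panel_grip in the frame of tunnel above 0.2 m and z of panel_grip in the frame of tunnel below 0.064 m), for 0.2 s.
3. the knob is four clicks from off (value of joint dial between 1.914 and 2.274 rad), for 0.2 s.
At the end, for the whole second after the job is handed in: Every pot that is present stands in the tray (axis within 0.15 rad of upright, on the tray's floor), the panel lies on the bed within 10 mm of the end stop, the knob rests at four clicks (within 0.18 rad of 2.094), and all is at rest (all of step 1 and all of step 2 and all of step 3 and velocity of joint dial between -0.1 and 0.1 rad/s and linear speed of each of pot1, pot2, pot3, pot4, pot5, panel below 0.03 m/s); the robot touches nothing.
It fails at once if the panel is lifted more than 15 mm off the bed (z of panel_grip in the frame of tunnel above 0.074 m).
It fails at once if a paint tube beside the tray is moved more than 40 mm (distance of any of tube_a, tube_b from where it was at the start of the episode above 0.04 m).
Of pot1, pot2, pot3, pot4, pot5 only 3 to 5 are there at a start; the rules pass over those that are not, and their reading is None.
At some moment in a run one of pot1, pot2, pot3, pot4, pot5 may be knocked a few centimetres aside while the robot is not near it.
It also fails if it takes over 208 s, if anything falls off the work surface, if the arm or the gripper's body presses on something with over 40 N, if the wrist force passes 120 N, or if a joint passes its speed limit or range.

## Robot

A 7-joint arm with a two-finger parallel gripper is mounted at the origin on the work surface. World frame = base frame: x ahead of the robot, y to its left, z up, the work surface at z = 0. Lengths are in mm, angles in rad, forces in N, time in s.
With the tool pointing down it reaches from about 350 to 775 mm from the base axis. Payload 3.1 kg.
Tool frame: the origin (TCP) lies at the very end of the fingers, on their centre line; the grasp point (between the pads) lies 19 mm behind it; z points along the fingers, y is the line along which they close (so a half turn about z gives the same grasp; the last joint's range is limited). The gripper opens to 85 mm and grips with 20 to 120 N. Pads are 22 mm wide; open, the fingers measure 114 mm over their backs; the gripper's body (76 mm by 85 mm) begins 54 mm behind the grasp point. The pads swing forward as they close: fully open they stand 13 mm farther back than shut.
Start: joints at [-1.146, 0.311, 0.014, 1.512, -0.004, 1.319, -0.027], TCP at [247.494, 491.186, 231.304] pointing down, gripper open.
Joint ranges: [-2.7, 2.7], [-0.3, 1.91], [-1.27, 1.3], [0.12, 2.57], [-1.44, 4.58], [0.2, 2.03], [-3.05, 3.05]. Speed limits (rad/s): [2.79, 2.79, 3.14, 3.14, 3.14, 3.14, 3.14].

## Interface

Orientations are given as a unit quaternion [x, y, z, w].
In Python, from station import env, kinematics, capture, order gives the robot as it stands. The module is installed in compiled form; this text tells all that it offers. Calls block until the motion is done:
- env.move_ptp(position, orientation): joint-space move of the TCP to a pose.
- env.move_l(position, orientation=None, vel=150, guard=None): straight line of the TCP; orientation=None keeps the orientation; vel is the mean speed in mm/s. With guard (N) it stops when the force on the tool has changed by that much, and returns True; else False.
- env.move_j(angles): joint-space move.
- env.let_go() and env.grasp(grip_force=None): open the fingers fully, or close them until they stop; grip_force is the grip in N (None keeps the last).
- env.hold(seconds).
- kinematics.ik(position, orientation): joint angles nearest the present ones, or None.
- capture(name): name is "scene" or "side" or "wrist"; returns a dict with "image" (420x560x3 uint8, red, green, blue), "K" (3x3 intrinsics, pixels), "R" (3x3) and "t" (3): a world point X has camera coordinates R X + t. Camera axes: x right, y down, z forward; pixel columns grow to the right and rows downward; lengths in mm; the calibration is good to about 2 mm. A picture is of the moment at which its call begins. There is no depth.
A pose or a line that the arm cannot do raises env.IKError and nothing moves.
- order.sign_off(): hands the job in; it is judged then, once.
Readings, each from a call of its own:
- env.current_clock(): time.
- env.current_qpos(): joint angles.
- env.current_dq(): joint speeds.
- env.current_joint_efforts(): joint torques, N m.
- env.current_ee_pos(): TCP position.
- env.current_tool_rot(): TCP orientation.
- env.current_contact_force(): force on the tool from outside, world axes, zero at the start.
- env.current_ft_torque(): the same for the moment, N m.
- env.current_width(): finger opening in mm.
- env.current_gripper_force(): force on a finger pad.
Only numpy, scipy, OpenCV 4.12 (cv2) and the standard library are available. Lean on these libraries where they do the work, as an engineer would, in place of code of your own. Each camera call takes 0.05 s, during which the arm holds its last target. There are 200 camera calls.

## Working session

There is one attempt and no reset: what is moved stays moved. The work goes in short steps, each a Python script; the robot and the scene stay as the last script left them, time stands still between calls to the robot, and variables do not carry over. Pictures are saved under pics/ and viewed, at most 14 in all, crops included, and the job is handed in when it is done.

```bash
mkdir -p pics; ls; python3 - <<'E'
from station import env, capture
import cv2,pickle
d={}
for n in("scene","side","wrist"):
    c=capture(n); d[n]=c; cv2.imwrite(f"pics/{n}0.png",c["image"][:,:,::-1]); print(n,c["K"].tolist(),c["R"].round(3).tolist(),c["t"].round(1).tolist())
pickle.dump(d,open("c0.pkl","wb"))
print(env.current_clock(),env.current_tool_rot(),env.current_width())
E
```

```text
pics
scene [[506.9743684741357, 0.0, 279.18055696581445], [0.0, 506.9743684741357, 205.4379673473333], [0.0, 0.0, 1.0]] [[0.833, 0.553, -0.007], [0.447, -0.681, -0.58], [-0.325, 0.48, -0.815]] [-427.0, -206.2, 1705.3]
side [[479.4156729871345, 0.0, 282.5308378685828], [0.0, 479.4156729871345, 205.36795731243], [0.0, 0.0, 1.0]] [[0.875, -0.484, -0.018], [-0.248, -0.416, -0.875], [0.416, 0.77, -0.484]] [-476.3, 199.7, 1087.8]
wrist [[301.7844526038711, 0.0, 277.1379577893567], [0.0, 301.7844526038711, 207.9780897148274], [0.0, 0.0, 1.0]] [[0.45, 0.893, -0.003], [0.846, -0.426, 0.32], [0.284, -0.146, -0.947]] [-549.6, -41.5, 381.7]
0.15 [ 2.31269571e-01  9.72889245e-01 -9.33644056e-04 -1.76530195e-04] 85.38862400269822
```

View pics/scene0.png

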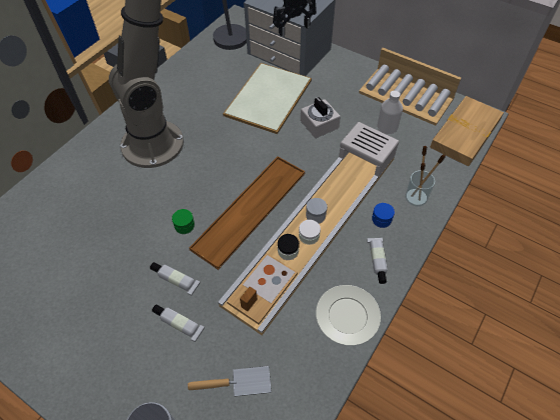

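View pics/side0.png

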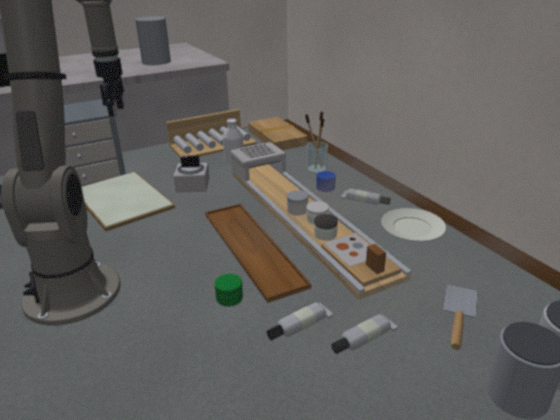

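The scene view shows three pots in the lane: a metal tin (317,207), a white-lid glass jar (310,231) and a black-lid pot (288,244). The panel's grip block is at (249,297), the tray at about (247,212), the knob at (321,106) and the hood at (368,148). The look-alikes are green (182,221), blue (383,214) and the plate. I'll check the choice in one close crop.

```bash
python3 - <<'E'
import cv2
a=cv2.imread("pics/scene0.png")
cv2.imwrite("pics/crop1.png",cv2.resize(a[150:340,180:400],(792,684))[:600] if 0 else cv2.resize(a[140:340,150:410],(780,600),interpolation=cv2.INTER_CUBIC))
b=a[85:175,280:410]
cv2.imwrite("pics/crop2.png",cv2.resize(b,(780,540),interpolation=cv2.INTER_CUBIC))
E
```

```text
(no output)
```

View pics/crop1.png

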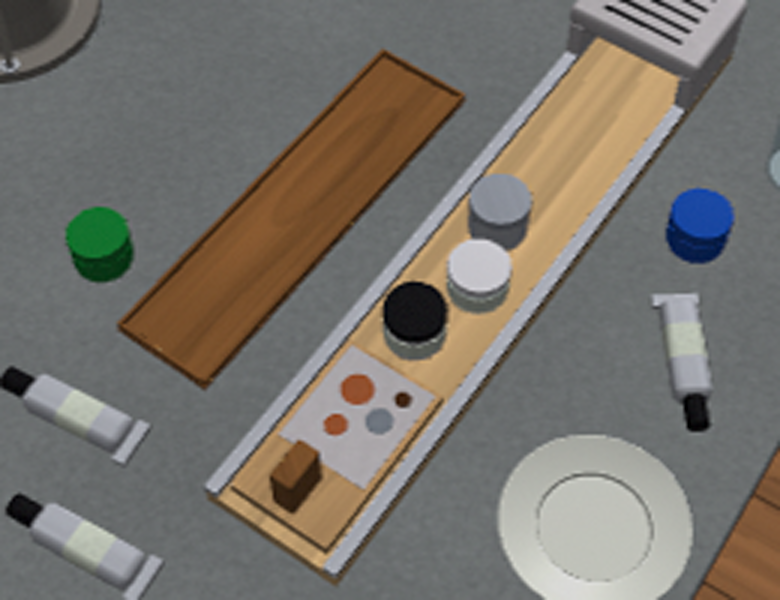

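View pics/crop2.png

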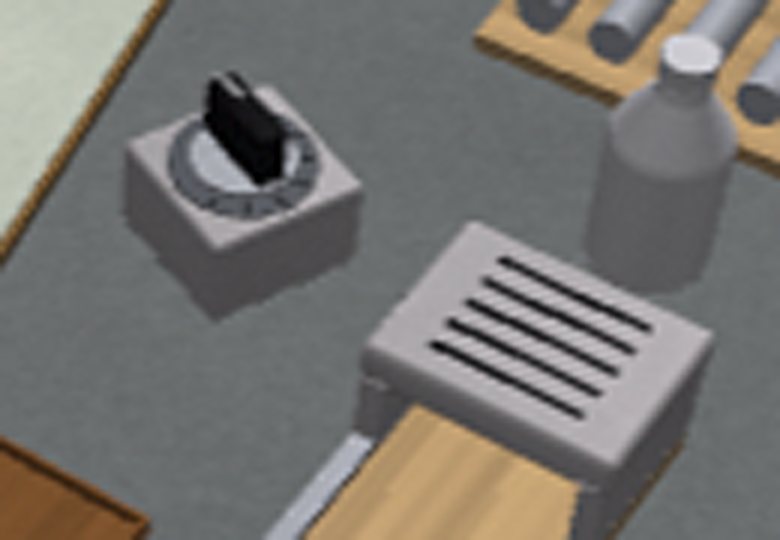

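```bash
cat > h.py <<'E'
import numpy as np, cv2
from scipy.spatial.transform import Rotation as Ro
def ray(c,uv,z):
    "world point on plane z seen at pixel uv"
    K,R,t=c["K"],np.array(c["R"]),np.array(c["t"])
    d=R.T@np.linalg.solve(K,[uv[0],uv[1],1.]); o=-R.T@t
    return o+d*(z-o[2])/d[2]
def proj(c,X):
    p=c["K"]@(np.array(c["R"])@X+np.array(c["t"])); return p[:2]/p[2]
def down(a):
    "tool down, finger-closing (y) axis at world angle a"
    y=np.array([np.cos(a),np.sin(a),0]); z=np.array([0,0,-1.]); x=np.cross(y,z)
    return Ro.from_matrix(np.c_[x,y,z]).as_quat()
E
python3 - <<'E'
import pickle; from h import *
from station import kinematics
c=pickle.load(open("c0.pkl","rb"))["scene"]
C1=lambda u,v:(150+u/3,140+v/3); C2=lambda u,v:(280+u/6,85+v/6)
P=lambda n,uv,z:(print(n,ray(c,uv,z).round(0)[:2]),ray(c,uv,z))[1]
pots=[P("tin",C1(500,200),68),P("white",C1(479,267),60),P("black",C1(415,311),64)]
tr=[P("tray",C1(*q),14) for q in((385,51),(464,97),(206,386),(120,325))]
l=[P("rail",C1(*q),28) for q in((207,490),(570,55),(335,572),(682,110))]
P("bedend",C1(218,497),18);P("bedend",C1(338,580),18)
P("griptop",C1(300,455),86)
b=[P("box",C2(*q),60) for q in((125,148),(268,85),(362,185),(217,250))]
print("axis",np.mean(b,0)); P("barA",C2(222,80),103);P("barB",C2(275,145),103)
P("mouthL",C2(425,408),18);P("mouthR",C2(580,487),18)
ht=[P("hood",C2(*q),95) for q in((475,222),(713,335),(615,470),(365,350))]
for q in((150,420),(450,540)):pass
for n,q in(("tubeA",C1(75,410)),("tubeB",C1(85,540))):P(n,q,20)
E
```

```text
tin [617.  39.]
white [638. -33.]
black [ 615. -109.]
tray [393. 175.]
tray [499. 167.]
tray [ 481. -258.]
tray [ 372. -251.]
rail [ 551. -345.]
rail [569. 268.]
rail [ 687. -345.]
rail [703. 267.]
bedend [ 559. -342.]
bedend [ 691. -346.]
griptop [ 618. -293.]
box [363. 359.]
box [404. 447.]
box [489. 406.]
box [447. 319.]
axis [425.58051563 382.55985848  60.        ]
barA [402. 394.]
barB [452. 366.]
mouthL [583. 316.]
mouthR [679. 312.]
hood [568. 382.]
hood [710. 377.]
hood [709. 268.]
hood [564. 270.]
tubeA [ 398. -346.]
tubeB [ 488. -438.]
```

Close crops confirm the choice: tin at crop (500,200), white-lid jar (479,267) and black-lid pot (415,311). The blue and green look-alikes are outside the lane. First move: hover over the black pot and look with the wrist camera.

```bash
python3 - <<'E'
from h import *; from station import *
import pickle
TY=-0.027
for n,p,a in(("black",(615,-109),TY),("tin",(617,39),TY),("grip",(618,-293),TY),("home",(636,232),TY),("trayS",(430,-160),-.045),("trayN",(442,90),-.045),("k0",(426,381),np.radians(64.7)),("k1",(426,381),np.radians(-55.3)),("k1'",(426,381),np.radians(-62))):
    for s in(0,np.pi):
        for z in ((45,180) if n!="k0" else(90,200)):
            q=kinematics.ik([*p,z],down(a+s)); print(n,round(s,1),z,None if q is None else np.round(q,2))
env.move_ptp([615,-109,190],down(TY))
c=capture("wrist");s=capture("scene");pickle.dump((c,s),open("c1.pkl","wb"));cv2.imwrite("pics/w1.png",c["image"][:,:,::-1])
print(proj(c,[615,-109,64]),proj(c,[638,-33,60]),proj(c,[617,39,68]),env.current_clock(),env.current_qpos())
E
```

```text
black 0 45 [-0.31  0.71  0.72  1.55 -0.51  1.07  0.51]
black 0 180 [-0.36  0.59  0.82  1.39 -0.43  1.34  0.45]
black 3.1 45 [-0.5   0.89  1.12  1.56 -0.84  1.24 -2.41]
black 3.1 180 [-0.49  0.72  1.12  1.4  -0.64  1.42 -2.54]
tin 0 45 [-0.5   0.68  0.63  1.57 -0.44  1.05  0.22]
tin 0 180 [-0.5   0.53  0.63  1.41 -0.32  1.3   0.13]
tin 3.1 45 [-0.11  0.6   0.03  1.55 -0.02  0.99  3.04]
tin 3.1 180 [ 0.53  0.71 -1.08  1.36  0.62  1.42  2.58]
grip 0 45 [-0.08  0.89  0.91  1.35 -0.71  1.23  0.86]
grip 0 180 [-0.11  0.82  1.08  1.19 -0.7   1.5   0.83]
grip 3.1 45 [-0.15  0.99  1.12  1.36 -0.89  1.33 -2.19]
grip 3.1 180 [-0.12  0.84  1.12  1.19 -0.73  1.52 -2.3 ]
home 0 45 [-0.59  0.73  0.36  1.37 -0.27  1.09 -0.22]
home 0 180 [-0.6   0.63  0.4   1.2  -0.23  1.36 -0.25]
home 3.1 45 [-0.29  0.72 -0.15  1.35  0.11  1.08  2.67]
home 3.1 180 [-0.32  0.61 -0.1   1.19  0.06  1.35  2.7 ]
trayS 0 45 [-0.49  0.53  1.06  2.02 -0.58  0.93  0.83]
trayS 0 180 [-0.52  0.23  0.99  1.86 -0.21  1.16  0.5 ]
trayS 3.1 45 [ 0.95  0.45 -0.79  1.97  0.41  0.88  3.04]
trayS 3.1 180 [-0.61  0.28  1.13  1.86 -0.27
[... 361 characters left out ...]
  0.52  0.61  1.67 -0.33  1.06 -2.49]
k0 3.1 200 [-1.19  0.41  0.61  1.52 -0.24  1.28 -2.57]
k1 0 45 [-1.05  0.55  0.41  1.7  -0.26  0.95 -1.51]
k1 0 180 [-1.07  0.4   0.43  1.55 -0.18  1.23 -1.58]
k1 3.1 45 [-0.71  0.52 -0.06  1.69  0.04  0.93  1.38]
k1 3.1 180 [-0.72  0.39 -0.05  1.53  0.02  1.22  1.4 ]
k1' 0 45 [-1.06  0.55  0.42  1.7  -0.27  0.95 -1.62]
k1' 0 180 [-1.09  0.41  0.45  1.55 -0.18  1.23 -1.69]
k1' 3.1 45 [-0.73  0.52 -0.04  1.69  0.03  0.93  1.28]
k1' 3.1 180 [-0.74  0.39 -0.03  1.53  0.01  1.22  1.29]
[276.77716631 202.58357852] [301.16063836 116.96548244] [274.62150785  19.87904372] 2.75 [-0.35644451  0.58801093  0.81784478  1.37891374 -0.42795648  1.35593618
  0.44201658]
```

View pics/w1.png

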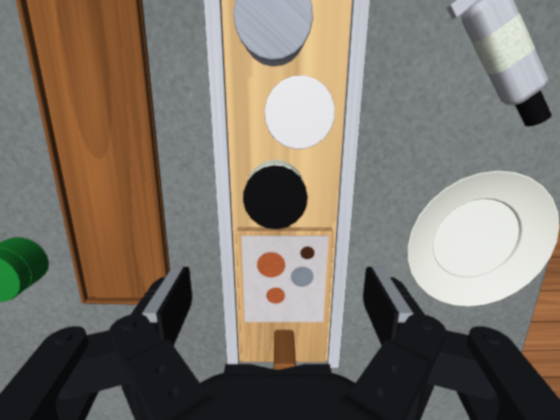

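The wrist view shows the black lid at (275,196), white lid at (300,111) and tin at (273,20), close to the predictions. The panel grip is at (284,348). I'll test lid masks on this image and pick the black pot.

```bash
cat >> h.py <<'E'
H={"black":46,"white":42,"tin":50}
def lids(c,kind,base=18):
    "round lids of a kind in a wrist view -> list of (world xy, pixel, area)"
    im=cv2.medianBlur(c["image"],3).astype(int); mx,mn=im.max(2),im.min(2); sp=mx-mn
    m={"black":mx<45,"white":(mn>212)&(sp<25),"tin":(mn>95)&(mx<190)&(sp<28)&(im[...,2]-im[...,0]>3)}[kind].astype(np.uint8)
    m=cv2.morphologyEx(m,cv2.MORPH_OPEN,np.ones((7,7)))
    out=[]
    for k in cv2.findContours(m,cv2.RETR_EXTERNAL,cv2.CHAIN_APPROX_NONE)[0]:
        (u,v),r=cv2.minEnclosingCircle(k); A=cv2.contourArea(k)
        if 18<r<50 and A>.72*np.pi*r*r: out.append((ray(c,(u,v),base+H[kind])[:2].round(1),(round(u),round(v)),round(A)))
    return out
E
python3 - <<'E'
from h import *; import pickle
c,s=pickle.load(open("c1.pkl","rb"))
for p in((275,196),(300,111),(273,30),(212,150)): print(p,c["image"][p[1],p[0]])
for k in H: print(k,lids(c,k))
E
```

```text
(275, 196) [17 16 19]
(300, 111) [231 230 233]
(273, 30) [169 175 186]
(212, 150) [136 141 143]
black [(array([ 613.3, -103.3]), (275, 197), 2914)]
white [(array([636.6, -28.5]), (300, 112), 3754)]
tin []
```

```bash
cat >> h.py <<'E'
TY,RY=-0.027,-0.045
TRAY=np.array([436,-42.]); 
def tray(y,x=0): return TRAY+y*np.array([-np.sin(RY),np.cos(RY)])+x*np.array([np.cos(RY),np.sin(RY)])
def pick_place(env,xy,ty,z=31,base=18):
    env.move_ptp([*xy,130],down(TY))
    if env.move_l([*xy,z+base-18],vel=120,guard=15): print("touched at",env.current_ee_pos()); return False
    env.grasp(30); print("width",env.current_width())
    if env.current_width()<55: return False
    env.move_l([*xy,130],vel=200)
    d=tray(ty); env.move_ptp([*d,130],down(RY))
    print("width",env.current_width())
    env.move_l([*d,z-11],vel=150); hit=env.move_l([*d,z-15],vel=15,guard=4)
    print("placed",hit,env.current_ee_pos())
    env.let_go(); env.move_l([*d,150],vel=200); return True
E
python3 - <<'E'
from h import *; from station import *
import pickle
print(pick_place(env,(613.5,-104),-100))
env.move_ptp([625,-20,230],down(TY))
c=capture("wrist");cv2.imwrite("pics/w2.png",c["image"][:,:,::-1]);pickle.dump(c,open("c2.pkl","wb"))
for k in H: print(k,lids(c,k))
print(env.current_clock())
E
```

```text
width 59.202074922008734
width 59.46257008677144
placed True [ 432.62978904 -142.25460968   18.97582078]
True
black []
white [(array([636.1, -28.8]), (290, 194), 2167)]
tin [(array([615.3,  43.2]), (267, 126), 2830)]
9.1417
```

View pics/w2.png

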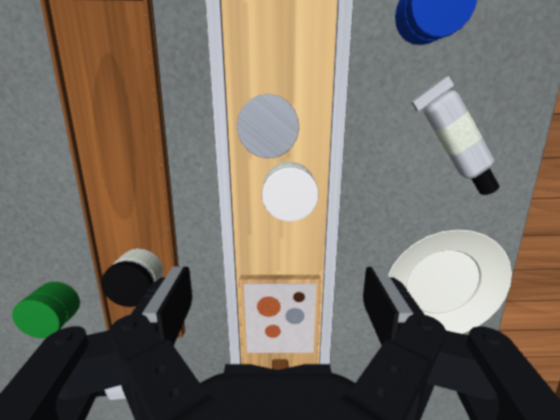

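The wrist view shows the black pot in the tray at (130,280). The white jar (290,194) and tin (267,126) haven't moved.

```bash
python3 - <<'E'
from h import *; from station import *
import pickle
print(pick_place(env,(636.2,-29.5),20))
env.move_ptp([615,20,220],down(TY))
c=capture("wrist"); t=lids(c,"tin"); print(t,lids(c,"white",5),lids(c,"black",5))
if len(t)==1 and abs(t[0][0][0]-630)<45: print(pick_place(env,t[0][0]+[0,-.5],140))
env.move_ptp([530,-40,290],down(TY))
c=capture("wrist");cv2.imwrite("pics/w3.png",c["image"][:,:,::-1]);pickle.dump(c,open("c3.pkl","wb"))
for k in H: print(k,lids(c,k,5))
print(env.current_clock())
E
```

```text
width 58.63589650145895
width 59.155514115094135
placed True [438.05998821 -22.2897061   18.98331158]
True
[(array([615.9,  44.8]), (279, 167), 2744)] [(array([437.4, -22. ]), (122, 227), 1849)] []
width 58.964667020043954
width 58.96559831280782
placed True [443.48491692  97.75352939  18.93806246]
True
black [(array([ 433.6, -140.8]), (211, 249), 1241)]
white [(array([438.3, -20.8]), (206, 162), 1550)]
tin []
21.9667
```

View pics/w3.png

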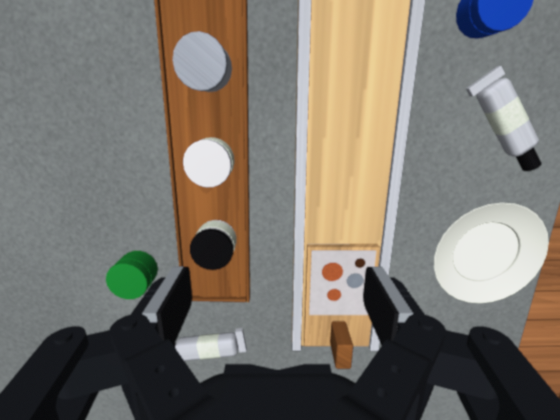

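All three pots stand in the tray at (205,60), (207,162) and (212,248), and the lane is clear. Next, a look at the grip block.

```bash
python3 - <<'E'
from h import *; from station import *
env.move_ptp([618,-290,190],down(TY))
c=capture("wrist");im=c["image"];cv2.imwrite("pics/w4.png",im[:,:,::-1])
print(proj(c,[618,-293,86]),env.current_ee_pos())
for q in ((277,195),):print(ray(c,q,86))
import pickle;pickle.dump(c,open("c4.pkl","wb"))
E
```

```text
[275.76718738 213.93033004] [ 619.61070571 -287.02997094  190.83676059]
[ 619.48733258 -275.88521734   86.        ]
```

View pics/w4.png

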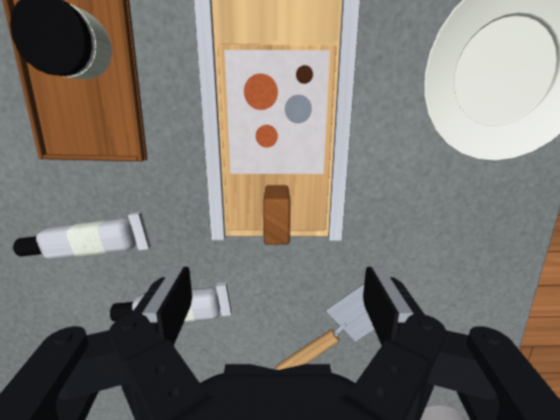

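The wrist view shows the block's top face spanning (263–290, 198–244), with the panel between the rails. The lane centre line can be read from the rail edges here and in w3.

```bash
python3 - <<'E'
from h import *; import pickle
c=pickle.load(open("c4.pkl","rb"));c3=pickle.load(open("c3.pkl","rb"))
print("block",ray(c,(276.5,221),86))
def lane(c,row):
    im=cv2.cvtColor(c["image"],cv2.COLOR_RGB2HSV)[row].astype(int)
    w=np.where((im[:,1]>60)&(im[:,0]<25)&(im[:,2]>120)&(np.arange(560)>200)&(np.arange(560)<420))[0]
    a,b=ray(c,(w[0],row),18),ray(c,(w[-1],row),18); return (w[0],w[-1]),a.round(1),b.round(1),((a+b)/2).round(1)
for cc,rows in((c3,(5,60,120,180,230)),(c,(5,15,30))):
    for r in rows: print(r,*lane(cc,r))
E
```

```text
block [ 618.47545299 -299.60490612   86.        ]
5 (np.int64(201), np.int64(409)) [443.5 160.5  18. ] [688.4 153.8  18. ] [566.  157.1  18. ]
60 (np.int64(231), np.int64(402)) [474.5 100.9  18. ] [686.3  95.2  18. ] [580.4  98.1  18. ]
120 (np.int64(201), np.int64(395)) [429.7  30.5  18. ] [684.7  23.9  18. ] [557.2  27.2  18. ]
180 (np.int64(225), np.int64(388)) [454.7 -51.   18. ] [682.8 -56.8  18. ] [568.8 -53.9  18. ]
230 (np.int64(233), np.int64(382)) [ 460.4 -127.    18. ] [ 680.8 -132.4   18. ] [ 570.6 -129.7   18. ]
5 (np.int64(212), np.int64(341)) [ 564.9 -116.4   18. ] [ 680.9 -119.2   18. ] [ 622.9 -117.8   18. ]
15 (np.int64(212), np.int64(341)) [ 564.2 -124.2   18. ] [ 681.2 -127.    18. ] [ 622.7 -125.6   18. ]
30 (np.int64(213), np.int64(340)) [ 564.  -136.2   18. ] [ 680.8 -139.    18. ] [ 622.4 -137.6   18. ]
```

```bash
python3 - <<'E'
from h import *; from station import *
X=lambda y:622.7+0.0263*(y+125)
y0=-298
env.move_ptp([X(y0),y0,140],down(TY))
print(env.move_l([X(y0),y0,46],vel=100,guard=12))
env.grasp(30);print(env.current_width(),env.current_ee_pos())
print("f",env.current_contact_force())
g=env.move_l([X(200),200,46],vel=100,guard=15); print(g,env.current_ee_pos(),env.current_contact_force(),env.current_width())
if not g:
    g=env.move_l([X(250),250,46],vel=30,guard=10); print(g,env.current_ee_pos(),env.current_contact_force())
print(env.current_clock())
E
```

```text
False
23.457889760144877 [ 618.37505176 -298.07919011   46.25009796]
f [ 0.52035211 -0.40672235  1.52505873]
False [630.86691329 199.87746301  46.21523691] [-0.53027146 -4.67932587  6.74207109] 23.719705603256905
True [632.11414224 233.52924611  46.21087384] [-0.77334699  0.37703084  3.96139472]
31.4583
```

```bash
python3 - <<'E'
from h import *; from station import *
import pickle
g=env.move_l([633,242,46],vel=20,guard=15); print(g,env.current_ee_pos(),env.current_contact_force())
env.let_go(); env.move_l([632,234,170],vel=150)
env.move_ptp([560,120,280],down(TY))
c=capture("wrist");cv2.imwrite("pics/w5.png",c["image"][:,:,::-1]);pickle.dump(c,open("c5.pkl","wb"))
for k in H: print(k,lids(c,k,5))
print(env.current_clock())
E
```

```text
False [632.15799839 233.41052661  46.15971678] [ -3.71913196 -11.11110912   5.65193393]
black [(array([ 433.9, -138.4]), (199, 346), 987)]
white [(array([453.2, -38.1]), (206, 287), 906)]
tin [(array([447.7, 102. ]), (189, 195), 1756)]
34.625
```

View pics/w5.png

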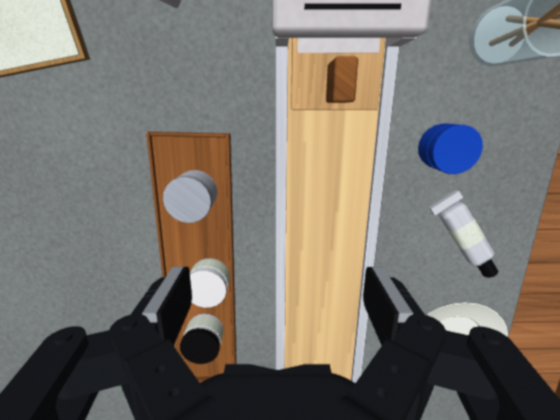

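The panel is in the hood, with its block at (342,78). The white jar seems to have been nudged along the tray to (207,285) but is still inside; I'll check it later. Next, the knob.

```bash
python3 - <<'E'
from h import *; from station import *
import pickle
c=pickle.load(open("c5.pkl","rb")); print("trail edge",ray(c,(335,108),32),"block",ray(c,(342,75),86))
a=np.radians(64.7)
env.move_ptp([426,381,210],down(a))
c=capture("wrist");cv2.imwrite("pics/w6.png",c["image"][:,:,::-1]);pickle.dump(c,open("c6.pkl","wb"))
print(proj(c,[426,381,103]),env.current_qpos())
s=capture("scene");cv2.imwrite("pics/s6.png",cv2.resize(s["image"][140:340,150:410,::-1],(780,600),interpolation=cv2.INTER_CUBIC))
E
```

```text
trail edge [632.28721092 202.05083966  32.        ] block [628.54652669 234.40489722  86.        ]
[277.23863999 203.35779991] [-1.38849778  0.48474846  0.93367353  1.51111079 -0.39290191  1.34348608
  0.70286371]
```

View pics/w6.png

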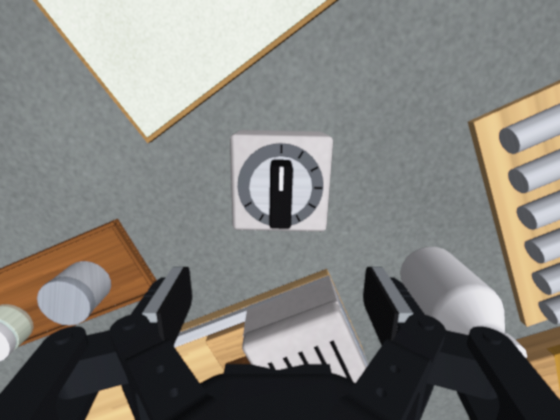

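View pics/s6.png

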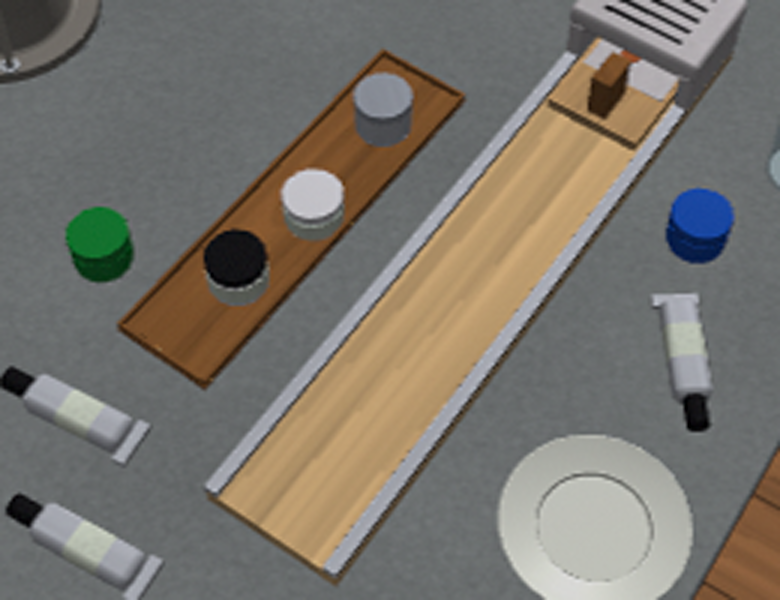

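The knob bar is vertical in the wrist view at (281,160–228), square to the fingers, with its mark at the far end. In the scene crop the white jar (313,195) has shifted towards the tray wall; I'll triangulate it and refine the knob axis.

```bash
python3 - <<'E'
from h import *; import pickle
from station import capture
c=pickle.load(open("c6.pkl","rb"))
b=[ray(c,q,60) for q in((232,136),(332,137),(327,230),(236,230))]
print("axis",np.mean(b,0),"bar ends",ray(c,(282,161),103),ray(c,(281,227),103), "box edge", np.degrees(np.arctan2(*(b[1]-b[0])[1::-1])))
s=capture("scene")
pix={"tin":(384,95),"white":(313,195),"black":(236,258)}
for k,p in pix.items(): print(k,ray(s,(150+p[0]/3,140+p[1]/3),5+H[k]).round(1))
# lid masks in scene: ellipse centre and axes
im=s["image"].astype(int)
m=((im.min(2)>195)).astype(np.uint8)
for k in cv2.findContours(m,cv2.RETR_EXTERNAL,cv2.CHAIN_APPROX_NONE)[0]:
    x,y,w,h=cv2.boundingRect(k)
    if 235<x<275 and 180<y<225 and w>10: print(x,y,w,h,cv2.fitEllipse(k))
E
```

```text
axis [423.6446005  387.07934223  60.        ] bar ends [394.31446817 400.50861717 103.        ] [447.50013877 374.46642945 103.        ] box edge 63.92584688012884
tin [445.3  95.3  55. ]
white [453.4 -43.4  47. ]
black [ 436.3 -146.3   51. ]
245 197 18 10 ((253.39376831054688, 204.05731201171875), (14.217061996459961, 17.50926399230957), 85.46062469482422)
```

The two views agree that the white jar is on the tray floor at local x≈17, which is inside the limit. Knob axis taken as (423,386).

```bash
python3 - <<'E'
from h import *; from station import *
a=64.2; p=[423,386]
env.move_l([*p,210],down(np.radians(a)))
env.move_l([*p,120],vel=150)
print(env.move_l([*p,75],vel=60,guard=10),env.current_ee_pos())
env.grasp(40);print("w",env.current_width(),env.current_contact_force().round(1))
for k in range(1,9):
    env.move_l([*p,75],down(np.radians(a-15*k-(1 if k==8 else 0))),vel=30)
    print(k,env.current_contact_force().round(1),env.current_ft_torque().round(2),round(env.current_qpos()[6],2),env.current_clock())
env.hold(.3); env.let_go(); env.hold(.3)
env.move_l([*p,210],vel=120)
c=capture("wrist");cv2.imwrite("pics/w7.png",c["image"][:,:,::-1])
env.move_ptp([426,381,210],down(np.radians(64)))
c=capture("wrist");cv2.imwrite("pics/w8.png",c["image"][:,:,::-1])
s=capture("scene");cv2.imwrite("pics/s8.png",cv2.resize(s["image"][70:340,100:460,::-1],(800,600),interpolation=cv2.INTER_CUBIC))
print(env.current_clock())
E
```

```text
False [423.33315601 386.09666194  75.25574339]
w 19.131238739853508 [-3.5 -2.1  6. ]
1 [-2.6 -2.4  4.9] [-0.57  0.53  0.06] 0.55 38.85
2 [-2.8 -2.5  5.6] [-0.49  0.44 -0.01] 0.33 39.2583
3 [-2.8 -2.7  4.9] [-0.57  0.44  0.03] 0.1 39.6667
4 [-1.4 -2.3  5.3] [-0.58  0.41 -0.03] -0.12 40.075
5 [-1.7 -1.3  4.6] [-0.52  0.36 -0.02] -0.35 40.4833
6 [-0.9 -3.2  5. ] [-0.62  0.27 -0.03] -0.58 40.8917
7 [-0.8 -3.9  4.6] [-0.68  0.14  0.04] -0.82 41.3
8 [ 0.2 -3.5  4.5] [-0.95 -0.03 -0.  ] -1.09 41.7333
46.0417
```

View pics/w8.png

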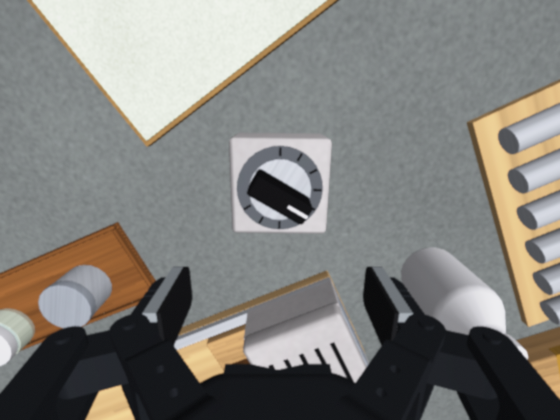

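View pics/s8.png

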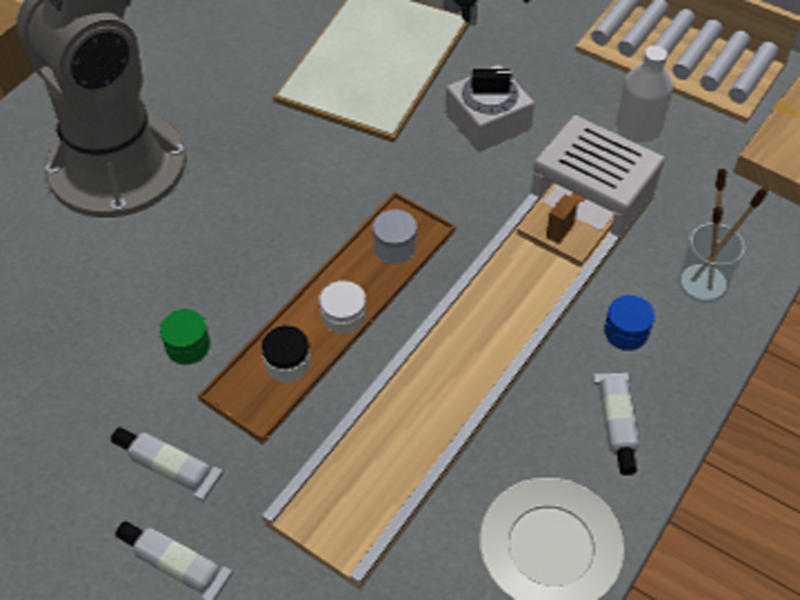

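The mark now points to about 4 o'clock, (305,212), which is 120° clockwise. The panel's trailing edge is about 70 mm outside the mouth as it should be, all three pots are upright in the tray and the tubes are untouched. Handing in.

```bash
python3 -c "
from station import order; print(order.sign_off())"
```

```text
the job is handed in; nothing more can be done
None
```

I handed the job in: all three pots stand upright in the tray, the panel is home against the end stop, and the knob is four clicks clockwise; no verdict came back, so this rests on the final pictures and the stop's contact force.

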